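# Start a paint jar on the mixer at the marked speed

### The job

Stand the grey paint jar with the black cap upright on the mixer's round black plate, set down rather than dropped, with all of its foot on the plate. Then turn the speed dial clockwise until its white pointer line points at the red set mark, and only then press the green start button right in and let it spring back. Leave the red mark where it is and do not knock the other things on the desk about.

Things in the scene. Friction and masses are not known exactly. Their poses are not given: they have to be found in the camera images.
- mixer: Small jar mixer fixed to the desk, 170 x 250 mm. Origin: centre of its underside on the desk; x points to its back (away from the robot at yaw 0), y to its left, z up. Left half (y > 0): a deck 20 mm high carrying a round plate. Right half (y from 1 to -125 mm): a white control box 50 mm high with a speed dial in front and a green start button behind it.
- plate_center (a point): Centre of the upper face of the round black rubber plate, 88 mm across, 26 mm above the desk; it has a narrow steel rim around it, lower than the plate, and the plate does not turn.
- dial_center (a point): Point on the speed dial's upright axis at the top of the control box (50 mm above the desk); axes as the mixer's. The dial is black: a round skirt 45 mm across up to 6.5 mm above this point, and on it a straight upright grip bar 41 mm long, 14 mm wide, centred on the axis, from there to 35.5 mm above this point. A white line runs along half of the bar's top, from the axis to the pointer end. Grip the bar across its 14 mm width from above.
- speed_dial (a joint): Angle of the dial in rad, 0 to 4.71, growing clockwise seen from above. At 0 the pointer points to 7:30 o'clock as seen from the robot at mixer yaw 0 (direction 135 deg counter-clockwise from the mixer's x axis); at value v its direction is 135 deg - v. It turns against light friction (0.04 N m) and stays where it is left. It starts at 0 to 0.45.
- dial_pointer (a point): Point on the dial's pointer line, 30 mm from the dial axis, 3 mm above the box top; turns with the dial.
- set_mark (a joint): Angle of the red set mark in rad, with the same zero and sense as the dial: the dial is right when its value equals this one. The mark starts between 1.3 and 3.9 and stays there; it is a flat red tab, 6 mm wide, on the edge of the dial's white scale face (77 mm across) no more than 6 mm above the box top, so stay above that. It is stiff (0.5 N m): leave it where it is.
- mark_point (a point): Point in the direction of the red set mark, 30 mm from the dial axis, 3 mm above the box top; where the pointer's point must come.
- start_button (a joint): Travel of the start button in m: 0 out, 0.006 fully in; a spring brings it back, 5 N presses it fully in.
- start_button_top (a point): Centre of the top of the green round start button (26 mm across); it is pressed straight down. It lies 87 mm behind the dial axis (mixer x).
- primer_jar: Grey paint jar with a black cap, upright and closed, 66 mm across (cap 64 mm), 70 mm high, about 0.1 to 0.2 kg, loose. Origin: centre of its underside, z up. Stands at the left or the right of the mixer, the green-capped jar at the other side.
- green_jar: Clear jar with a green lid, 70 mm across, 90 mm high, loose, origin centre of its underside. A bystander: leave it.
- pliers: Pliers with yellow handles lying behind at the right, 50 x 102 x 11 mm; leave them.
- screwdriver: Red-handled screwdriver lying behind at the right, 160 mm long; leave it.
- masking_tape: Roll of masking tape lying behind at the left, 104 mm across, 25 mm high; leave it.
- wooden_box: Small wooden box at the left back, 71 x 113 x 50 mm; leave it.

How it is judged:
By the outcome, as a careful person would: the job done as asked, in the order asked, and still so for the second after the job is handed in, with the robot touching nothing.
It also fails if it takes over 72 s, if anything falls off the work surface, if the arm or the gripper's body presses on something with over 40 N, if the wrist force passes 120 N, or if a joint passes its speed limit or range.

### The arm

A 6-joint arm with a two-finger parallel gripper is mounted at the origin on a cart in front of the work surface, level with it; the furniture and walls round the work are solid. World frame = base frame: x ahead of the robot, y to its left, z up, the work surface at z = 0. Lengths are in m, angles in rad, forces in N, time in s.
With the tool pointing down it reaches from about 0.25 to 0.85 m from the base axis. Payload 12.5 kg.
Tool frame: the origin (TCP) lies between the finger pads; the fingertips stand 11 mm ahead of it and the grasp point (between the pads) lies 8 mm behind it (robot.tip_reach is the distance from the TCP to the fingertips, in m); z points along the fingers, y is the direction in which the jaws open and shut (so a half turn about z gives the same grasp; the last joint's range is limited). The gripper opens to 93 mm and grips with 3 to 60 N. Pads are 15 mm wide; open, the fingers measure 128 mm over their backs; the gripper's body (75 mm by 188 mm) begins 65 mm behind the grasp point.
Start: joints at [-1.261, 0.351, 1.652, -0, 1.139, -0.085], TCP at [0.212, -0.508, 0.23] pointing down, gripper open.
Joint ranges: [-2.75, 2.75], [-0.79, 2.1], [0.01, 2.65], [-1.57, 4.71], [0.07, 3.14], [-2.87, 2.87]. Speed limits (rad/s): [2.22, 2.22, 2.79, 3.14, 3.14, 3.14].

### API

Orientations are given as a unit quaternion [w, x, y, z].
In Python, from cell import robot, imaging gives the robot as it stands.
- The arm moves only by the tool carry_out, never from a script. Its argument "rows" is a list of rows, each a list of 3 entries, a list of its own where there are three numbers: the finger opening in cm, from 0 to 9.3, then the shift along the tool's x, y, z in cm, then the turn about the tool's z in degrees. In form: [[jaw, [dx, dy, dz], yaw], ...]. A call has 1 to 12 rows; each row is the pose to reach, as a shift and turn from the pose commanded when the call began, along the tool's axes at that moment; what a row does not reach only later rows make up. A row lasts 1/10 s, in which the tool goes at most 50 mm and 8.59 degrees, less where a joint would pass 70% of its speed; a pose out of reach is approached as far as the arm can. A call with a gripper value outside its range is refused whole. The fingers move at their own pace and stop on an object; "squeeze" is the grip in N (left out, the last holds). Time passes only in rows, so rows that repeat a pose let the fingers close. It gives the time, the measured TCP pose, the force and the opening at its end, in the units of the state.
- robot.get_state(): the state, without advancing time (a new reading comes with each control period).
- imaging.camera(name): name is "scene" or "top" or "wrist"; returns a dict with "pixels" (480x640x3 uint8, red, green, blue), "fx", "fy", "cx", "cy" (pixels), "k1" (the pictures are not rectified: a ray, as slopes to the right and down, at radius r is drawn at 1 + k1 r^2 times it, then the intrinsics apply), "R" (3x3) and "t" (3): a world point X has camera coordinates R X + t. Camera axes: x right, y down, z forward; pixel columns grow to the right and rows downward; lengths in m; the calibration is good to about 2 mm. A picture is of the moment at which its call begins. There is no depth.
- robot.job_done(): hands the job in, once; it reports no verdict.
The state is a dict: "time": time; "joint_pos": joint angles; "dq": joint speeds; "joint_torque": joint torques, N m; "eef_pos": TCP position; "eef_rot": TCP orientation; "contact_force": force on the tool from outside, world axes, zero at the start; "moment": the same for the moment, N m; "finger_gap": finger opening in m.
Only numpy, scipy, OpenCV 4.12 (cv2) and the standard library are available. Lean on these libraries where they do the work, as an engineer would, in place of code of your own. Each camera call takes 0.05 s, during which the arm holds its last target.

## Working session

There is one attempt and no reset: what is moved stays moved. The work goes in short steps, Python scripts to look and compute and a tool call to move; the robot and the scene stay as the last step left them, time stands still between calls to the robot, and variables do not carry over. Pictures are saved under pics/ and viewed, and the job is handed in when it is done.

Besides the shell and the picture viewer there is one more tool, called after "Emit:" as name(argument=value, ...) on one line, values as JSON. carry_out: Moves the arm, as the interface text tells. Its arguments: {"type":"object","properties":{"rows":{"type":"array","items":{"type":"array"}},"squeeze":{"type":"number"}},"required":["rows"]}

```bash
ls; mkdir -p pics
python3 - <<'E'
from cell import robot, imaging
import cv2
for n in ["scene","top","wrist"]:
    c=imaging.camera(n); cv2.imwrite(f"pics/a_{n}.png",c["pixels"][:,:,::-1])
    print(n,c["fx"],c["fy"],c["cx"],c["cy"],c["k1"]);print(c["R"],c["t"])
print(robot.get_state())
E
```

```text
pics
scene 512.7222612969033 512.7222612969033 321.36941025979945 245.0565704112389 -0.07609212652832623
[[ 0.79991762 -0.59996766  0.01306162]
 [-0.30633418 -0.42694807 -0.85080827]
 [ 0.51603408  0.67657531 -0.52531389]] [-0.43965426  0.25249597  1.2514499 ]
top 613.9410215666079 613.9410215666079 313.76095630669397 240.01743488513358 0.033125611837268025
[[ 0.00972019 -0.99994428  0.00411679]
 [-0.99420782 -0.01010495 -0.1069986 ]
 [ 0.10703424 -0.0030529  -0.99425065]] [0.01062418 0.55981399 1.51305968]
wrist 389.2253277613928 389.2253277613928 316.9199396521411 241.78701267715604 -0.03552797547500497
[[ 3.84039803e-01 -9.23316196e-01 -7.95439298e-04]
 [-8.92283465e-01 -3.71353396e-01  2.56762288e-01]
 [-2.37368168e-01 -9.78971812e-02 -9.66474260e-01]] [-0.54982085 -0.02924125  0.38868035]
{'time': 0.15, 'joint_pos': array([-1.26057936e+00,  3.51120412e-01,  1.65224313e+00, -1.98644323e-06,
        1.13913111e+00, -8.45848850e-02]), 'dq': array([ 7.69770007e-04, -2.34537875e-03, -3.24778334e-03,  2.28931749e-03,
       -5.71866999e-05,  1.04356183e-03]), 'joint_torque': array([ 1.11710862e-03, -4.97463083e+01, -2.85342550e+01,  6.99752779e-02,
        2.46241107e-02, -5.81630411e-05]), 'eef_pos': array([ 0.21149825, -0.50743856,  0.22923366]), 'eef_rot': array([-4.48029041e-04,  9.80579442e-01,  1.96121784e-01, -5.16680918e-05]), 'contact_force': array([-0.11442758, -0.2912019 , -0.15766513]), 'moment': array([-0.00566574,  0.0269598 , -0.03382775]), 'finger_gap': 0.09310800490182751}
```

View pics/a_scene.png

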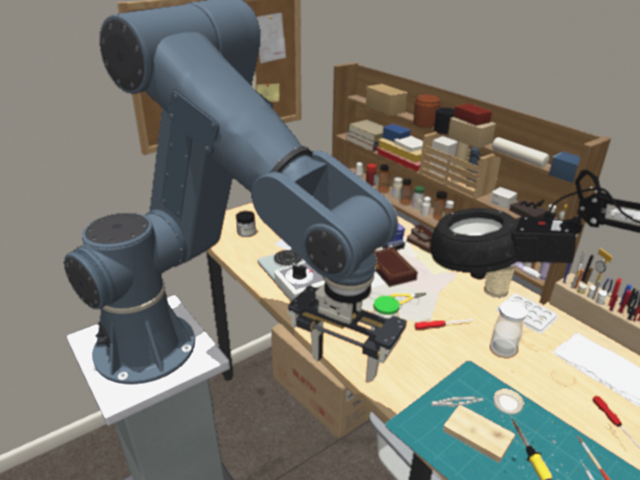

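View pics/a_top.png

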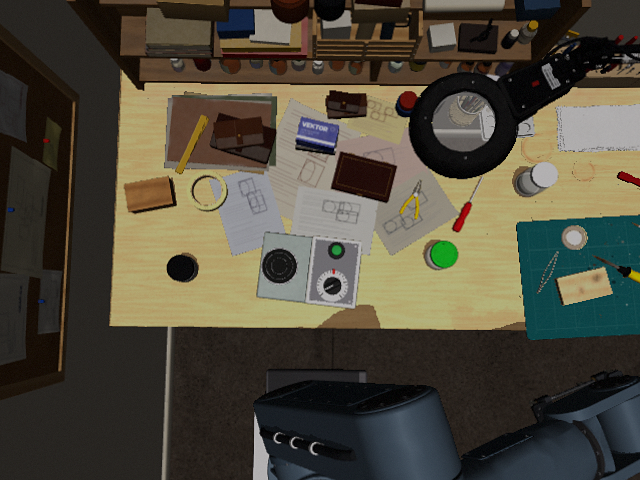

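View pics/a_wrist.png

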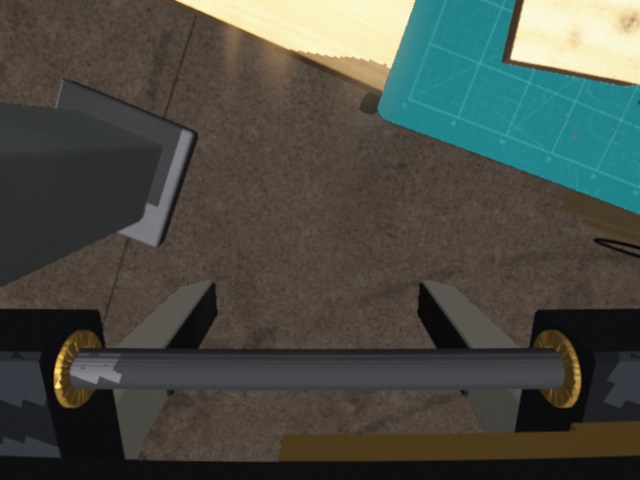

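The top view shows the grey jar with its black cap at about (182,268), left of the mixer. The plate is at about (280,266), the dial at (332,286) and the button at (336,251). The green jar stands at the right at (441,254). In the scene view the jar is at (246,224).

```bash
cat > h.py <<'E'
import numpy as np, cv2
from scipy.spatial.transform import Rotation as Ro
def K(c): return np.array([[c["fx"],0,c["cx"]],[0,c["fy"],c["cy"]],[0,0,1.]])
def ray(c,uv):
    d=np.array([c["k1"],0,0,0,0.])
    p=cv2.undistortPointsIter(np.array(uv,float).reshape(-1,1,2),K(c),d,None,None,(3,50,1e-10)).reshape(-1,2)
    R=np.array(c["R"]);o=-R.T@np.array(c["t"])
    v=np.c_[p,np.ones(len(p))]@R
    return o,v/np.linalg.norm(v,axis=1)[:,None]
def onz(c,uv,z):
    o,v=ray(c,uv); return o+v*((z-o[2])/v[:,2])[:,None]
def proj(c,X):
    R=np.array(c["R"]);X=np.array(X,float).reshape(-1,3)
    return cv2.projectPoints(X,cv2.Rodrigues(R)[0],np.array(c["t"],float),K(c),np.array([c["k1"],0,0,0,0.]))[0].reshape(-1,2)
def tri(rays):
    A=np.zeros((3,3));b=np.zeros(3)
    for o,v in rays:
        P=np.eye(3)-np.outer(v,v);A+=P;b+=P@o
    X=np.linalg.solve(A,b)
    return X,[float(np.linalg.norm((np.eye(3)-np.outer(v,v))@(X-o))) for o,v in rays]
def Rtool(s):
    w,x,y,z=s["eef_rot"];return Ro.from_quat([x,y,z,w]).as_matrix()
def crop(im,x0,y0,x1,y1,s): return cv2.resize(im[y0:y1,x0:x1],None,fx=s,fy=s,interpolation=cv2.INTER_CUBIC)
E
python3 - <<'E'
from cell import robot, imaging
from h import *
s=imaging.camera("scene");t=imaging.camera("top")
a=crop(t["pixels"],150,220,370,320,3.6);b=crop(s["pixels"],220,195,350,330,3.0)
cv2.imwrite("pics/b_top.png",a[:,:,::-1]);cv2.imwrite("pics/b_scene.png",b[:,:,::-1])
# jar cap dark blob in top
for nm,c,box in (("top",t,(155,245,210,295)),("scene",s,(230,205,262,240))):
    x0,y0,x1,y1=box;g=c["pixels"][y0:y1,x0:x1].max(2)
    m=(g<70).astype(np.uint8)
    k,l,st,ce=cv2.connectedComponentsWithStats(m);i=1+np.argmax(st[1:,4]);print(nm,ce[i]+[x0,y0],st[i])
E
```

```text
top [181.98814815 268.02814815] [ 12  10  31  27 675]
scene [245.07303371 217.42696629] [  7   7  17  12 178]
```

View pics/b_top.png

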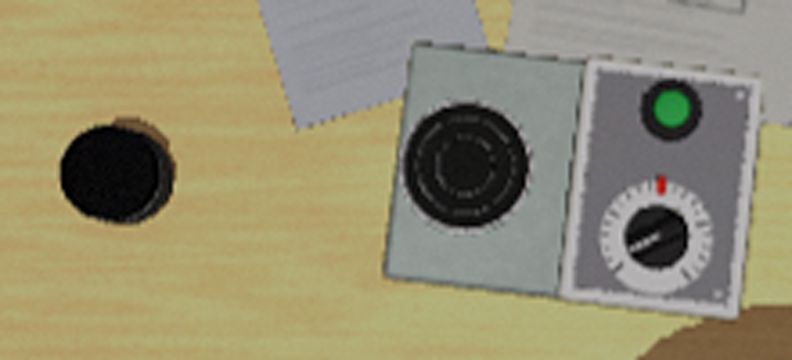

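View pics/b_scene.png

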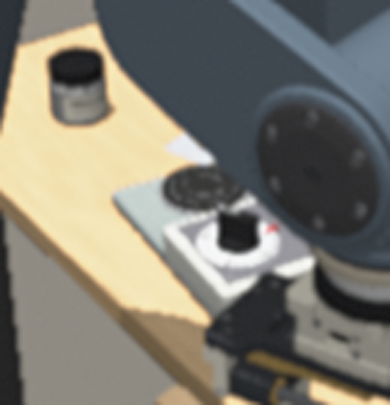

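The enlarged top crop shows the cap centre at about (180.3,268), the plate at (279.4,265.8), the button at (336.4,249.7) and the red mark at about (333.6,271.4). The pointer line points to the lower left.

Run:
```python
from cell import robot, imaging
from h import *
s=imaging.camera("scene");t=imaging.camera("top")
def T(u,v): return [150+(u+.5)/3.6-.5,220+(v+.5)/3.6-.5]
def S(u,v): return [220+(u+.5)/3-.5,195+(v+.5)/3-.5]
for n,uv,z in (("jar",T(109,173),.07),("plate",T(466,165),.026),("button",T(671,107),.057),("dial",T(657,236),.0855),("mark",T(661,185),.053)):
    print(n,onz(t,[uv],z).round(4))
a=[ray(t,[T(109,173)]),ray(s,[S(76,65)])]
print(tri([(o,v[0]) for o,v in a]))
a=[ray(t,[T(466,165)]),ray(s,[S(201,187)])]
print(tri([(o,v[0]) for o,v in a]))
# mixer corners
for uv,z in ((T(413,42),.02),(T(387,277),.02),(T(758,75),.05),(T(738,317),.05)): print(onz(t,[uv],z).round(4))
st=robot.get_state();print(Rtool(st).round(3))
w=imaging.camera("wrist");R=Rtool(st);C=-np.array(w["R"]).T@w["t"];print("cam in tool",R.T@(C-st["eef_pos"]),"\n",R.T@np.array(w["R"]).T)
```

```text
jar [[0.4844 0.3409 0.07  ]]
plate [[0.495  0.1025 0.026 ]]
button [[ 0.5342 -0.0388  0.057 ]]
dial [[ 0.445  -0.0289  0.0855]]
mark [[ 0.4809 -0.0325  0.053 ]]
(array([0.48603053, 0.34183593, 0.06243007]), [0.0013160965691692396, 0.0013160965691693272])
(array([0.49469638, 0.10288078, 0.02424044]), [0.0005244460297102113, 0.0005244460297103801])
[[0.5817 0.1415 0.02  ]]
[[0.4169 0.1565 0.02  ]]
[[ 0.5576 -0.0989  0.05  ]]
[[ 0.3917 -0.0856  0.05  ]]
[[ 0.923  0.385 -0.   ]
 [ 0.385 -0.923  0.   ]
 [-0.    -0.    -1.   ]]
cam in tool [ 0.07115486  0.00031205 -0.15357715] 
 [[-6.59576380e-04 -9.66462063e-01 -2.56808579e-01]
 [ 9.99999738e-01 -7.13913299e-04  1.18352402e-04]
 [-2.97722167e-04 -2.56808434e-01  9.66462280e-01]]
```

Emit:
carry_out(rows=[[9.3,[3,-2.7,-3],-4],[9.3,[6,-5.4,-5],-8],[9.3,[9,-8.1,-5],-14],[9.3,[12,-10.8,-5],-20],[9.3,[15,-13.5,-5],-26],[9.3,[18,-16.2,-5],-32],[9.3,[21,-18.9,-5],-38],[9.3,[24,-21.6,-5],-44],[9.3,[27,-24.3,-5],-50],[9.3,[30,-27,-5],-55],[9.3,[32,-28.8,-5],-60],[9.3,[33,-29.8,-5],-62.4]])

```text
time: 1.6
eef_pos: [0.4022, -0.1038, 0.2797]
eef_rot: [0.0, 0.735, 0.678, 0.0]
contact_force: [-0.3, -1.1, 0.3]
finger_gap: 0.0927
```

Emit:
carry_out(rows=[[9.3,[3,1.1,0],0],[9.3,[6,2.2,0],0],[9.3,[9,3.4,0],0],[9.3,[12,4.5,0],0],[9.3,[14,5.3,0],0],[9.3,[15,5.6,0],0],[9.3,[15,5.6,0],0],[9.3,[15,5.6,0],0]])

```text
time: 2.4
eef_pos: [0.4701, 0.0383, 0.2796]
eef_rot: [0.0, 0.737, 0.676, -0.0]
contact_force: [-0.4, -1.1, 0.3]
finger_gap: 0.0932
```

Run:
```python
from cell import robot, imaging
from h import *
import pickle
w=imaging.camera("wrist");st=robot.get_state();pickle.dump((w,st),open("w1.pkl","wb"))
cv2.imwrite("pics/c_wrist.png",w["pixels"][:,:,::-1]);print(st["eef_pos"],st["dq"].round(3))
```

```text
[0.47004228 0.0381528  0.27966559] [-0.004 -0.002 -0.001  0.002  0.001  0.004]
```

View pics/c_wrist.png

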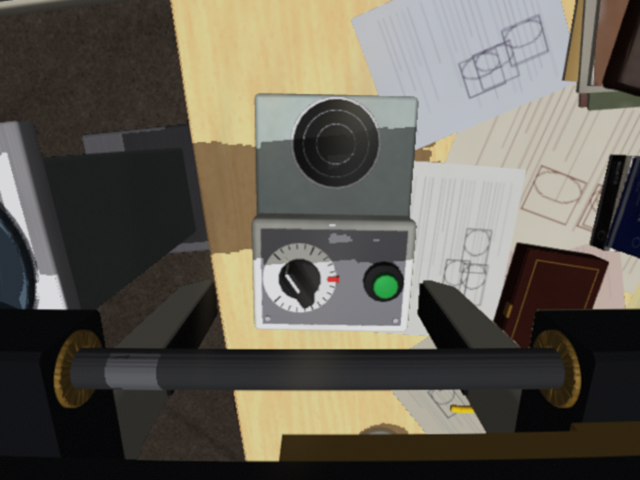

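The wrist view shows the whole mixer. The plate is centred at about (336,142), the dial at (300,280), the red mark at (333,279) and the button at (384,287).

Run:
```python
from h import *
import pickle
w,st=pickle.load(open("w1.pkl","rb"));im=w["pixels"]
cv2.imwrite("pics/d1.png",crop(im,250,230,420,335,4.6)[:,:,::-1])
cv2.imwrite("pics/d2.png",crop(im,250,85,420,235,4)[:,:,::-1])
hsv=cv2.cvtColor(im,cv2.COLOR_RGB2HSV)
def comp(m,box):
    x0,y0,x1,y1=box;mm=np.zeros_like(m);mm[y0:y1,x0:x1]=m[y0:y1,x0:x1]
    k,l,s,c=cv2.connectedComponentsWithStats(mm);i=1+np.argmax(s[1:,4]);return c[i],s[i]
g=cv2.inRange(hsv,(45,120,50),(80,255,255));r=cv2.inRange(hsv,(0,120,70),(10,255,255))|cv2.inRange(hsv,(170,120,70),(180,255,255))
b,_=comp(g,(360,260,410,310));m,ms=comp(r,(315,255,350,300));print(b,m,ms)
print("button",onz(w,[b],.057),onz(w,[b],.06));print("mark",onz(w,[m],.054))
```

```text
[385.17554241 286.34714004] [333.25       279.07142857] [328 277  11   6  56]
button [[ 0.53386395 -0.04458972  0.057     ]] [[ 0.53340402 -0.0433637   0.06      ]]
mark [[ 0.48103828 -0.03298998  0.054     ]]
```

View pics/d1.png

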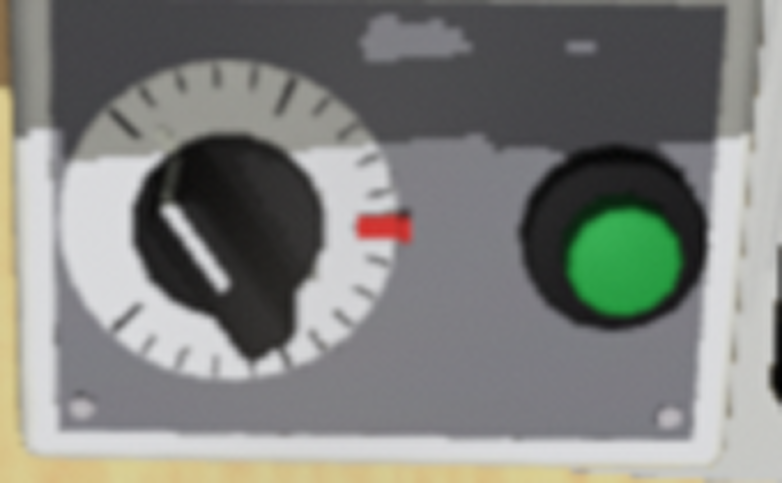

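View pics/d2.png

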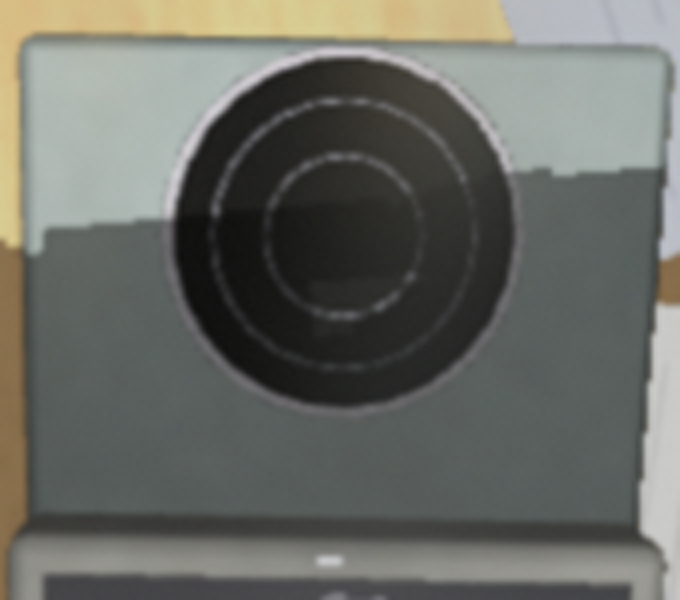

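Run:
```python
from cell import imaging
from h import *
import pickle
w,st=pickle.load(open("w1.pkl","rb"));t=imaging.camera("top")
D=lambda u,v:[250+(u+.5)/4.6-.5,230+(v+.5)/4.6-.5]
P=lambda u,v:[250+(u+.5)/4-.5,85+(v+.5)/4-.5]
# plate: ellipse from mask
im=w["pixels"]
x0,y0,x1,y1=285,90,390,195
hs=cv2.cvtColor(im,cv2.COLOR_RGB2HSV)[y0:y1,x0:x1]
m=(hs[...,2]<62).astype(np.uint8)
m=cv2.morphologyEx(m,cv2.MORPH_OPEN,np.ones((3,3)))
cs,_=cv2.findContours(m,cv2.RETR_EXTERNAL,cv2.CHAIN_APPROX_NONE);c=max(cs,key=cv2.contourArea)
h=cv2.convexHull(c).reshape(-1,2)+[x0,y0]
for nm,pts in (("mask",h),("hand",[P(175,225),P(513,225),P(342,57),P(345,407)])):
  X=onz(w,pts,.026)[:,:2].astype(np.float32)
  print("plate",nm,X.mean(0) if nm=="hand" else cv2.minEnclosingCircle(X), "" if nm=="mask" else [np.linalg.norm(X[0]-X[1]),np.linalg.norm(X[2]-X[3])])
pc=np.array(P(344,232));T=lambda u,v:[150+(u+.5)/3.6-.5,220+(v+.5)/3.6-.5]
def two(a,b):
    return tri([(o,v[0]) for o,v in (ray(w,[a]),ray(t,[b]))])
print("plate tri",two(pc,T(466,165)))
hsv=cv2.cvtColor(t["pixels"],cv2.COLOR_RGB2HSV);g=cv2.inRange(hsv,(45,120,50),(80,255,255));g[:, :320]=0;g[:,355:]=0
M=cv2.moments(g);bt=[M["m10"]/M["m00"],M["m01"]/M["m00"]];print(bt);print("button tri",two([385.18,286.35],bt))
X=onz(w,[D(60,225),D(397,215),D(230,58),D(232,380)],.0515);print("dial scale",X.mean(0),np.linalg.norm(X[0]-X[1]),np.linalg.norm(X[2]-X[3]))
L=onz(w,[D(224,288),D(166,205)],.0855);print("line",L.round(4),np.degrees(np.arctan2(*(L[1]-L[0])[[1,0]])))
mk=onz(w,[D(384,228)],.053)
print("mark",mk)
cor=onz(w,[D(15,3),D(25,450),D(715,462)],.05);print(cor.round(4))
dc=onz(w,[P(30,40),P(665,45)],.02);print(dc.round(4),np.degrees(np.arctan2(*(dc[1]-dc[0])[[1,0]])))
```

```text
plate mask ((0.4948214292526245, 0.10169608891010284), 0.04302568733692169) 
plate hand [0.4950989  0.10338154] [np.float32(0.085809946), np.float32(0.086651996)]
plate tri (array([0.49549089, 0.10291909, 0.01848634]), [2.9422979728694166e-05, 2.942297972861519e-05])Traceback (most recent call last):
  File "<stdin>", line 23, in <module>
ZeroDivisionError: float division by zero
```

Run:
```python
from cell import imaging
from h import *
import pickle
w,st=pickle.load(open("w1.pkl","rb"));t=imaging.camera("top")
D=lambda u,v:[250+(u+.5)/4.6-.5,230+(v+.5)/4.6-.5]
P=lambda u,v:[250+(u+.5)/4-.5,85+(v+.5)/4-.5]
T=lambda u,v:[150+(u+.5)/3.6-.5,220+(v+.5)/3.6-.5]
def two(a,b):
    return tri([(o,v[0]) for o,v in (ray(w,[a]),ray(t,[b]))])
print("button tri",two([385.18,286.35],T(671,107)))
X=onz(w,[D(60,225),D(397,215),D(230,58),D(232,380)],.0515);print("dial scale",X.mean(0),np.linalg.norm(X[0]-X[1]),np.linalg.norm(X[2]-X[3]))
L=onz(w,[D(224,288),D(166,205)],.0855);print("line",L.round(4),np.degrees(np.arctan2(*(L[1]-L[0])[[1,0]])))
mk=onz(w,[D(384,228)],.053)
print("mark",mk)
dv=(mk-X.mean(0))[0];print("mark dir",np.degrees(np.arctan2(dv[1],dv[0])))
cor=onz(w,[D(15,3),D(25,450),D(715,462)],.05);print(cor.round(4),np.degrees(np.arctan2(*(cor[2]-cor[1])[[1,0]])))
dc=onz(w,[P(30,40),P(665,45)],.02);print(dc.round(4),np.degrees(np.arctan2(*(dc[1]-dc[0])[[1,0]])))
```

```text
button tri (array([ 0.5321619 , -0.03834564,  0.07209748]), [0.0006105653969756317, 0.0006105653969757383])
dial scale [ 0.44622152 -0.02942131  0.0515    ] 0.0763303392901644 0.07737294550729826
line [[ 0.4463 -0.0316  0.0855]
 [ 0.4362 -0.0123  0.0855]] 117.55005815333537
mark [[ 0.48087382 -0.03346264  0.053     ]]
mark dir -6.652083961951526
[[ 0.4041  0.0249  0.05  ]
 [ 0.3923 -0.0827  0.05  ]
 [ 0.5545 -0.1003  0.05  ]] -6.177964873686215
[[0.4205 0.1567 0.02  ]
 [0.5793 0.1418 0.02  ]] -5.364527854903054
```

Emit:
carry_out(rows=[[9.3,[4,0,0],0],[9.3,[8,-0.2,0],0],[9.3,[12,-0.4,0],0],[9.3,[16,-0.6,0],0],[9.3,[20,-0.8,0],0],[9.3,[23,-1,0],0],[9.3,[24,-1.1,0],0],[9.3,[24,-1.1,0],0],[9.3,[24,-1.1,0],0]])

```text
time: 3.45
eef_pos: [0.4803, 0.2777, 0.2796]
eef_rot: [0.0, 0.737, 0.675, -0.0]
contact_force: [0.3, -0.3, 0.2]
finger_gap: 0.093
```

Run:
```python
from cell import robot, imaging
from h import *
import pickle
w=imaging.camera("wrist");st=robot.get_state();pickle.dump((w,st),open("w2.pkl","wb"))
cv2.imwrite("pics/e_wrist.png",w["pixels"][:,:,::-1]);print(st["eef_pos"],st["dq"].round(3))
```

```text
[0.48042241 0.27756955 0.27971998] [-0.002 -0.003 -0.003  0.     0.001  0.004]
```

Emit:
carry_out(rows=[[9.3,[3,0,0],0],[9.3,[6,0,0],0],[9.3,[6.5,0,0],0],[9.3,[6.5,0,0],0]])

```text
time: 3.9
eef_pos: [0.486, 0.3431, 0.2795]
eef_rot: [0.0, 0.737, 0.676, -0.0]
contact_force: [0.2, 0.5, -0.0]
finger_gap: 0.0928
```

Run:
```python
from cell import robot, imaging
from h import *
import pickle
w=imaging.camera("wrist");st=robot.get_state();pickle.dump((w,st),open("w3.pkl","wb"))
cv2.imwrite("pics/f_wrist.png",w["pixels"][:,:,::-1]);print(st["eef_pos"],st["dq"].round(3))
```

```text
[0.48602085 0.34255398 0.27958444] [-0.007 -0.009  0.007  0.    -0.001  0.001]
```

View pics/e_wrist.png

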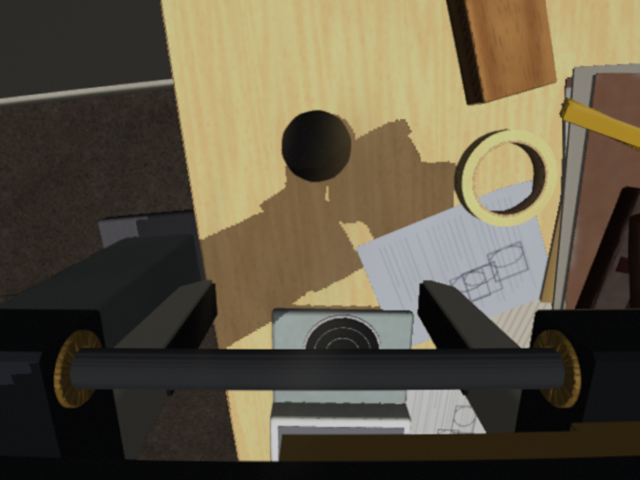

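View pics/f_wrist.png

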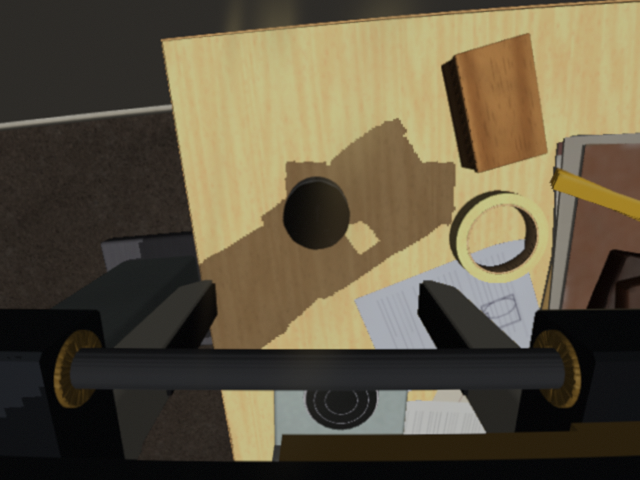

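The cap is a dark disc at about (316,146) in the first view and at about (316,214) in the second. Next I fit it in both views and triangulate.

Run:
```python
from h import *
import pickle
R=[]
for f,b in (("w2",(270,100,365,195)),("w3",(270,165,365,265))):
    w,st=pickle.load(open(f+".pkl","rb"));x0,y0,x1,y1=b
    cv2.imwrite(f"pics/{f}_c.png",crop(w["pixels"],x0,y0,x1,y1,6)[:,:,::-1])
    hs=cv2.cvtColor(w["pixels"],cv2.COLOR_RGB2HSV)[y0:y1,x0:x1]
    m=((hs[...,2]<58)).astype(np.uint8)
    cs,_=cv2.findContours(m,cv2.RETR_EXTERNAL,cv2.CHAIN_APPROX_NONE);c=max(cs,key=cv2.contourArea)
    e=cv2.fitEllipse(c);ctr=np.array(e[0])+[x0,y0];print(f,ctr,e,cv2.boundingRect(c))
    h=cv2.convexHull(c).reshape(-1,2)+[x0,y0]
    print(onz(w,[ctr],.07),cv2.minEnclosingCircle(onz(w,h,.07)[:,:2].astype(np.float32)))
    o,v=ray(w,[ctr]);R.append((o,v[0]))
print(tri(R))
```

```text
w2 [315.1544075 145.9184761] ((45.1544075012207, 45.91847610473633), (65.240966796875, 70.15665435791016), 175.56626892089844) (13, 11, 67, 71)
[[0.48470194 0.34175572 0.07      ]] ((0.48530885577201843, 0.3409985303878784), 0.0314490832388401)
w3 [315.41832352 213.56232452] ((45.4183235168457, 48.56232452392578), (64.20523834228516, 70.45850372314453), 173.82676696777344) (13, 12, 66, 72)
[[0.48505572 0.34492995 0.07      ]] ((0.4848685562610626, 0.34500017762184143), 0.03459380194544792)
(array([0.48464984, 0.34140554, 0.05142063]), [4.143919100497248e-05, 4.143919100492366e-05])
```

View pics/w2_c.png

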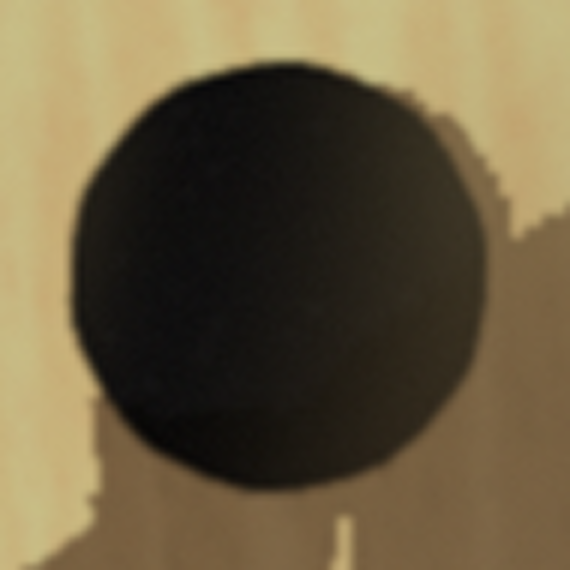

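View pics/w3_c.png

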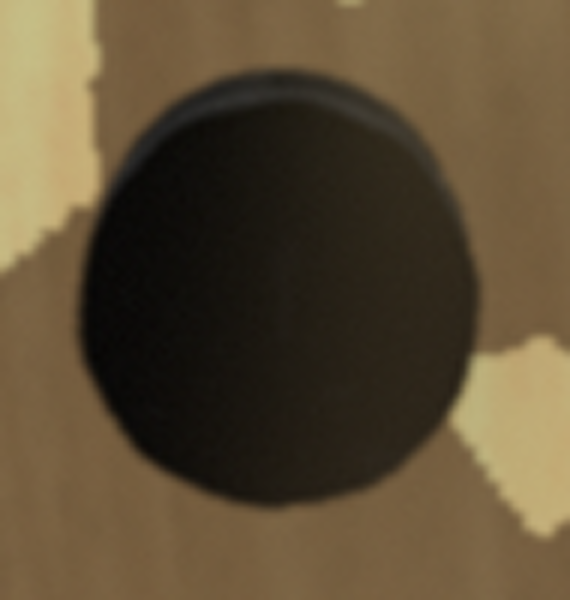

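Run:
```python
from h import *
import pickle
R=[]
for f,p in (("w2",(316.2,145.7)),("w3",(316.2,214.8))):
    w,st=pickle.load(open(f+".pkl","rb"))
    o,v=ray(w,[p]);R.append((o,v[0]));print(onz(w,[p],.07))
print(tri(R))
T=(.4855,.342);s=st;Rm=Rtool(s);print(Rm.T@(np.array([T[0],T[1],.034])-s["eef_pos"]),s["eef_pos"])
```

```text
[[0.48566466 0.34186468 0.07      ]]
[[0.48568846 0.34367795 0.07      ]]
(array([0.4855723 , 0.34168171, 0.05970561]), [6.817376887843049e-05, 6.817376887843732e-05])
[-0.00047987 -0.00042885  0.24558477] [0.48602085 0.34255398 0.27958444]
```

Emit:
carry_out(rows=[[9.3,[0,0,4],0],[9.3,[0,0,8],0],[9.3,[0,0,12],0],[9.3,[0,0,16],0],[9.3,[0,0,19],0],[9.3,[0,0,21.5],0],[9.3,[0,0,23.5],0],[9.3,[0,0,24.5],0],[9.3,[0,0,25],0],[9.3,[0,0,25],0]])

```text
time: 4.95
eef_pos: [0.4861, 0.3433, 0.0299]
eef_rot: [0.0, 0.737, 0.676, 0.0]
contact_force: [0.1, -0.1, -0.8]
finger_gap: 0.093
```

Emit:
carry_out(rows=[[7.5,[0,0,0],0],[6.8,[0,0,0],0],[6,[0,0,0],0],[6,[0,0,0],0],[6,[0,0,0],0],[6,[0,0,0],0],[6,[0,0,0],0],[6,[0,0,0],0]], squeeze=15)

```text
time: 5.75
eef_pos: [0.486, 0.3439, 0.03]
eef_rot: [0.0, 0.737, 0.676, 0.0]
contact_force: [-1.9, 0.3, 6.3]
finger_gap: 0.0657
```

Emit:
carry_out(rows=[[6,[0,0,-1],0],[6,[0,0,-3],0],[6,[0,0,-6],0],[6,[0,0,-9],0],[6,[0,0,-11],0],[6,[0,0,-12],0],[6,[0,0,-12],0],[6,[0,0,-12],0]])

```text
time: 6.55
eef_pos: [0.4854, 0.3434, 0.1487]
eef_rot: [-0.0, 0.737, 0.676, -0.001]
contact_force: [0.4, -0.0, -2.1]
finger_gap: 0.0656
```

Run:
```python
from cell import robot, imaging
from h import *
import pickle
w=imaging.camera("wrist");st=robot.get_state();pickle.dump((w,st),open("w4.pkl","wb"))
cv2.imwrite("pics/g_wrist.png",w["pixels"][:,:,::-1]);print({k:np.round(v,4) for k,v in st.items()})
R=Rtool(st);Rm=R.T
print(Rm@(np.array([.495,.1028,.15])-st["eef_pos"]))
```

```text
{'time': np.float64(6.6), 'joint_pos': array([ 0.5374,  0.5225,  1.6055, -0.    ,  1.0156,  0.6244]), 'dq': array([-0.0008,  0.0043, -0.0014, -0.0006,  0.0005,  0.0007]), 'joint_torque': array([ 1.47000e-02, -5.91356e+01, -2.73565e+01,  5.99000e-02,
       -2.89000e-02,  2.00000e-04]), 'eef_pos': array([0.4853, 0.3434, 0.1484]), 'eef_rot': array([-2.000e-04,  7.372e-01,  6.757e-01, -1.000e-03]), 'contact_force': array([-0.3813, -0.8621, -1.436 ]), 'moment': array([-0.0647, -0.0788,  0.0029]), 'finger_gap': np.float64(0.0657)}
[-0.23880573  0.03050534 -0.00138632]
```

View pics/g_wrist.png

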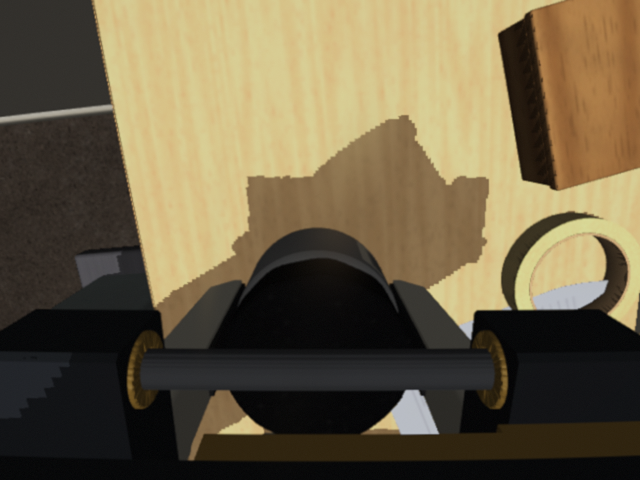

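The jar is held, with the cap between the fingers. Its far rim is at about (318,258) and its near edge at about (318,438).

Run:
```python
from h import *
import pickle
w,st=pickle.load(open("w4.pkl","rb"))
X=onz(w,[(318,258),(318,438),(220,345),(413,345)],st["eef_pos"][2]+.04);print(X, st["eef_pos"]);print(X[:2].mean(0),np.linalg.norm(X[0]-X[1]))
r=(X-st["eef_pos"])@Rtool(st);print(r)
cv2.imwrite("pics/g2.png",crop(w["pixels"],200,220,440,450,3)[:,:,::-1])
```

```text
[[0.48897277 0.37880054 0.18837651]
 [0.48319142 0.31234769 0.18837651]
 [0.45440937 0.35186436 0.18837651]
 [0.51738257 0.34633459 0.18837651]] [0.48534198 0.34335095 0.14837651]
[0.4860821  0.34557411 0.18837651] 0.06670386527237583
[[ 0.03558294  0.00047437 -0.04004354]
 [-0.03112088  0.00048479 -0.03996353]
 [ 0.00574752 -0.03161965 -0.03995582]
 [ 0.00570633  0.03159577 -0.04005804]]
```

View pics/g2.png

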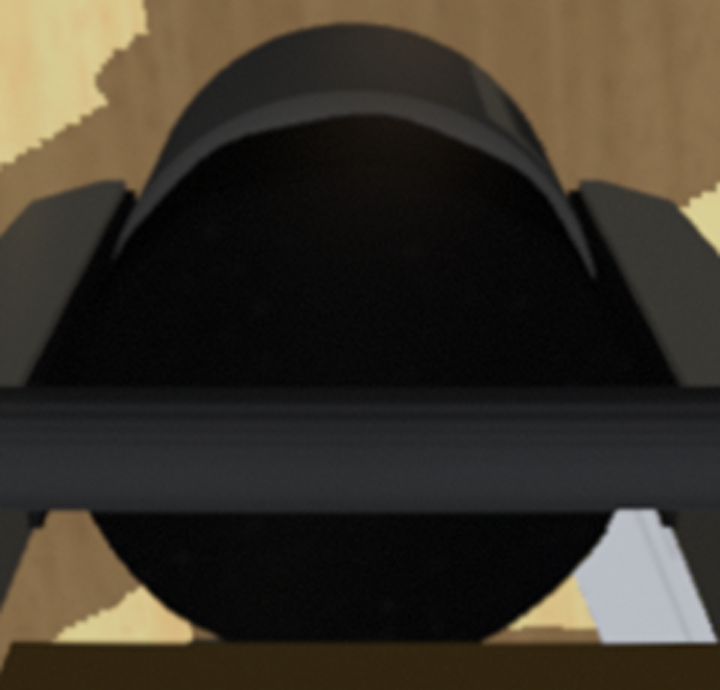

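Emit:
carry_out(rows=[[6,[-2,0.3,0],0],[6,[-5,0.6,0],0],[6,[-8,1,0],0],[6,[-11,1.4,0],0],[6,[-14,1.8,0],0],[6,[-17,2.2,0],0],[6,[-20,2.6,0],0],[6,[-22.5,2.9,0],0],[6,[-23.9,3,0],0],[6,[-23.9,3,0],0],[6,[-23.9,3,0],0]])

```text
time: 7.7
eef_pos: [0.4949, 0.1035, 0.1493]
eef_rot: [-0.0, 0.737, 0.676, -0.0]
contact_force: [1.0, 0.4, -1.7]
finger_gap: 0.0656
```

Run:
```python
from cell import robot, imaging
from h import *
w=imaging.camera("wrist");t=imaging.camera("top");st=robot.get_state();sc=imaging.camera("scene")
cv2.imwrite("pics/h_wrist.png",w["pixels"][:,:,::-1]);cv2.imwrite("pics/h_scene.png",crop(sc["pixels"],220,180,400,330,4)[:,:,::-1]);print(st["eef_pos"],st["contact_force"])
```

```text
[0.49492367 0.10389323 0.1494161 ] [-0.17366354  0.92962855 -1.63702572]
```

View pics/h_wrist.png

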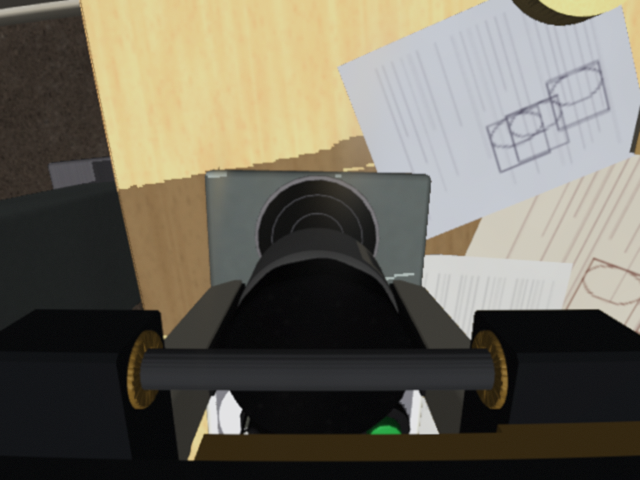

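View pics/h_scene.png

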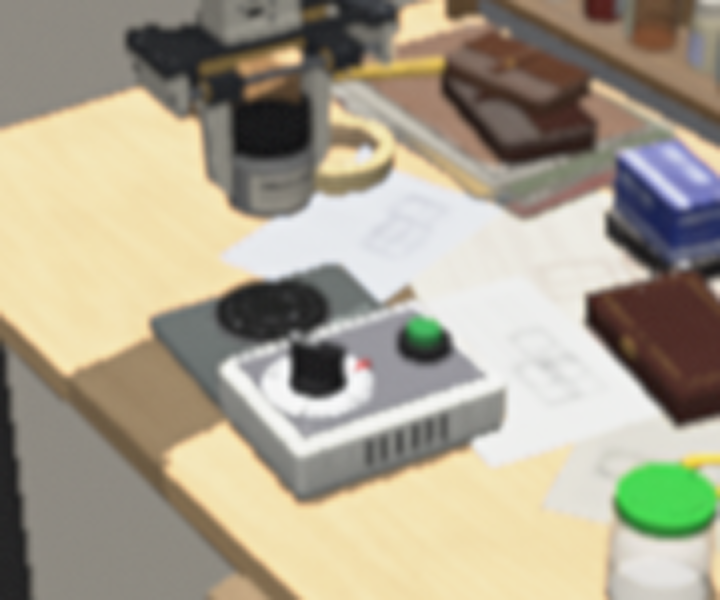

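The jar is upright in the grip and directly over the plate. I'll lower it in stages.

Emit:
carry_out(rows=[[6,[0,0,2],0],[6,[0,0,4.5],0],[6,[0,0,6.5],0],[6,[0,0,7.8],0],[6,[0,0,8.5],0],[6,[0,0,8.8],0],[6,[0,0,8.8],0]])

```text
time: 8.55
eef_pos: [0.4952, 0.1032, 0.0618]
eef_rot: [0.0, 0.737, 0.676, 0.0]
contact_force: [-0.1, -1.0, -1.3]
finger_gap: 0.066
```

Emit:
carry_out(rows=[[6,[0,0,0.1],0],[6,[0,0,0.2],0],[6,[0,0,0.3],0],[6,[0,0,0.3],0]])

```text
time: 8.95
eef_pos: [0.4951, 0.103, 0.0587]
eef_rot: [0.0, 0.737, 0.676, 0.0]
contact_force: [-0.4, 0.2, -2.5]
finger_gap: 0.0657
```

Emit:
carry_out(rows=[[6,[0,0,0.1],0],[6,[0,0,0.2],0],[6,[0,0,0.2],0]])

```text
time: 9.25
eef_pos: [0.495, 0.103, 0.0565]
eef_rot: [-0.0, 0.737, 0.676, -0.0]
contact_force: [0.0, -0.3, -0.7]
finger_gap: 0.0657
```

Emit:
carry_out(rows=[[6,[0,0,0.1],0],[6,[0,0,0.1],0]])

```text
time: 9.45
eef_pos: [0.4951, 0.103, 0.056]
eef_rot: [0.0, 0.737, 0.676, 0.0]
contact_force: [-2.0, -0.1, 4.7]
finger_gap: 0.0659
```

Contact came at z = 0.056 m with about 5 N, as expected. Releasing.

Emit:
carry_out(rows=[[6.7,[0,0,0],0],[7.2,[0,0,0],0],[8,[0,0,0],0],[9,[0,0,0],0],[9,[0,0,0],0],[9,[0,0,0],0]])

```text
time: 10.05
eef_pos: [0.495, 0.103, 0.0556]
eef_rot: [0.0, 0.737, 0.676, 0.0]
contact_force: [-0.1, 0.3, 0.1]
finger_gap: 0.0897
```

Emit:
carry_out(rows=[[9,[0,0,-1.5],0],[9,[0,0,-4],0],[9,[0,0,-8],0],[9,[0,0,-12],0],[9,[0,0,-16],0],[9,[-2,0,-19],0],[9,[-5,0,-20],0],[9,[-8,0,-20],0],[9,[-9,0,-20],0],[9,[-9,0,-20],0],[9,[-9,0,-20],0]])

```text
time: 11.15
eef_pos: [0.4872, 0.0139, 0.2554]
eef_rot: [-0.0, 0.737, 0.676, -0.0]
contact_force: [0.0, -0.2, 0.4]
finger_gap: 0.0902
```

Run:
```python
from cell import robot, imaging
from h import *
import pickle
w=imaging.camera("wrist");st=robot.get_state();sc=imaging.camera("scene");pickle.dump((w,st),open("w5.pkl","wb"))
cv2.imwrite("pics/i_wrist.png",w["pixels"][:,:,::-1]);cv2.imwrite("pics/i_scene.png",crop(sc["pixels"],220,180,400,330,4)[:,:,::-1]);print(st["eef_pos"],st["contact_force"])
```

```text
[0.48720753 0.01417025 0.25533533] [ 0.50527958 -0.0611099  -0.29835642]
```

View pics/i_wrist.png

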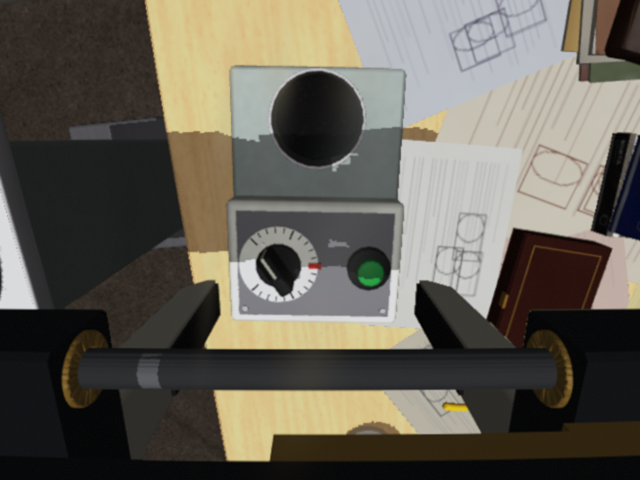

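View pics/i_scene.png

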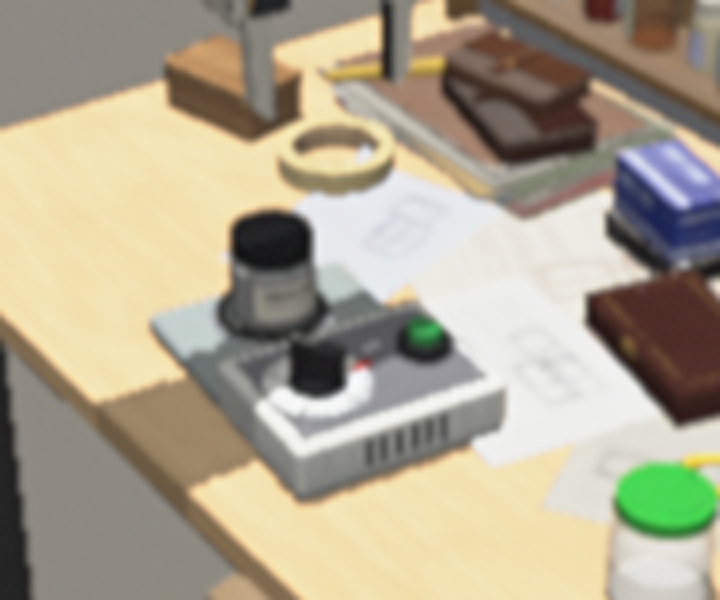

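The jar stands upright and centred on the plate. Next I go above the dial with the jaws aligned across the bar and take a close look.

Emit:
carry_out(rows=[[8,[-1.5,-1,0],-6],[7,[-3,-2,1],-12],[6,[-4.7,-3.7,3],-18],[5,[-4.7,-3.7,5],-24],[5,[-4.7,-3.7,7],-30],[5,[-4.7,-3.7,8.5],-32.5],[5,[-4.7,-3.7,8.5],-32.5],[5,[-4.7,-3.7,8.5],-32.5]])

```text
time: 12.05
eef_pos: [0.4465, -0.0298, 0.1709]
eef_rot: [-0.0, 0.519, 0.855, 0.0]
contact_force: [0.0, 1.0, -0.3]
finger_gap: 0.0497
```

Run:
```python
from cell import robot, imaging
from h import *
import pickle
w=imaging.camera("wrist");st=robot.get_state();pickle.dump((w,st),open("w6.pkl","wb"))
cv2.imwrite("pics/j_wrist.png",w["pixels"][:,:,::-1]);print(st["eef_pos"],st["contact_force"])
print(proj(w,[[.446,-.03,.0515],[.446,-.03,.0855]]))
```

```text
[ 0.446718   -0.02988917  0.17128517] [-0.22851535 -0.88977783  0.63107397]
[[316.13950496 239.25853634]
 [316.0912034  252.63206584]]
```

View pics/j_wrist.png

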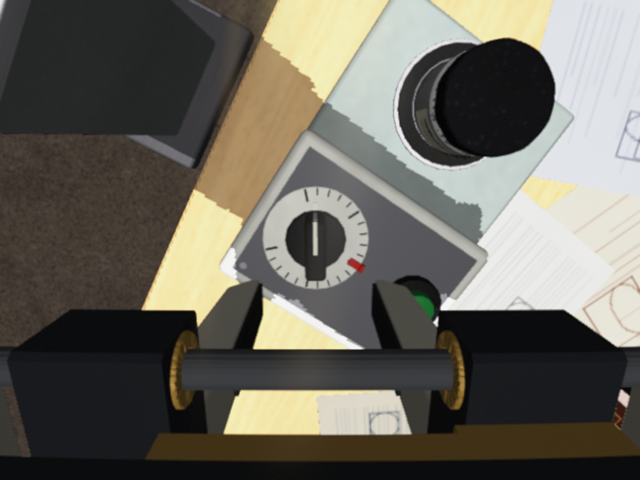

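The line is at about (316,220–253), upright in the picture, so the jaws are aligned with the bar. The red mark is at (356,265) and the scale centre at about (316,238).

```bash
cat > meas.py <<'E'
from h import *
import sys,pickle
def run(f,box,zs=.0515):
    w,st=pickle.load(open(f,"rb"));im=w["pixels"];x0,y0,x1,y1=box
    hsv=cv2.cvtColor(im,cv2.COLOR_RGB2HSV)
    sub=hsv[y0:y1,x0:x1]
    r=(cv2.inRange(sub,(0,120,60),(10,255,255))|cv2.inRange(sub,(170,120,60),(180,255,255)))
    k,l,s,c=cv2.connectedComponentsWithStats(r);i=1+np.argmax(s[1:,4])
    ys,xs=np.nonzero(l==i);M=onz(w,np.c_[xs+x0,ys+y0],.054)[:,:2];mk=M.mean(0);print("mark",mk,"n",len(xs))
    return w,st,mk
E
python3 - <<'E'
from meas import *
w,st,mk=run("w6.pkl",(260,180,375,295))
im=w["pixels"];cv2.imwrite("pics/j2.png",crop(im,250,175,385,300,5)[:,:,::-1])
x0,y0,x1,y1=258,180,375,295
sub=cv2.cvtColor(im,cv2.COLOR_RGB2HSV)[y0:y1,x0:x1]
m=((sub[...,2]>150)&(sub[...,1]<45)).astype(np.uint8)
k,l,s,c=cv2.connectedComponentsWithStats(m);print(s[:5])
i=1+np.argmax(s[1:,4]);h=cv2.convexHull(np.argwhere(l==i)[:,::-1].astype(np.int32)).reshape(-1,2)
X=onz(w,h+[x0,y0],.0515)[:,:2].astype(np.float32)
(c1,r1)=cv2.minEnclosingCircle(X);print("scale",c1,r1);A=np.c_[2*X,np.ones(len(X))];q=np.linalg.lstsq(A,(X**2).sum(1),rcond=None)[0];print("lsq",q[:2],np.sqrt(q[2]+q[:2]@q[:2]))
d=mk-np.array(q[:2]);print("mark dir",np.degrees(np.arctan2(d[1],d[0])),np.linalg.norm(d))
# line
j=[a for a in range(1,k) if a!=i and s[a,4]>15 and abs(s[a,0]+s[a,2]/2+x0-316)<8];print([s[a] for a in j])
for a in j:
    p=np.argwhere(l==a)[:,::-1]+[x0,y0];Y=onz(w,p,.0855)[:,:2].astype(np.float32);v=cv2.fitLine(Y,cv2.DIST_L2,0,.01,.01).ravel();print(v,np.degrees(np.arctan2(v[1],v[0])))
R=Rtool(st);print("tool x dir",np.degrees(np.arctan2(R[1,0],R[0,0])),st["eef_pos"])
E
```

```text
mark [ 0.48076459 -0.03329652] n 122
[[   0    0  117  115 7913]
 [   0    0   30   45  436]
 [ 103    0   14   10   79]
 [   5    7  105  102 4789]
 [  55   42    4   33  130]]
scale (0.44519898295402527, -0.03016612119972706) 0.03823194280266762
lsq [ 0.44522379 -0.03013445] 0.038047871490379664
mark dir -5.084226003276678 0.03568118974075203
[array([ 55,  42,   4,  33, 130], dtype=int32), array([ 49, 101,  10,   8,  62], dtype=int32)]
[ 0.4594937  -0.88818103  0.44068298 -0.02190665] -62.645557
[ 0.84079456  0.54135436  0.45364493 -0.05056225] 32.775883
tool x dir 117.4824642817879 [ 0.446718   -0.02988917  0.17128517]
```

View pics/j2.png

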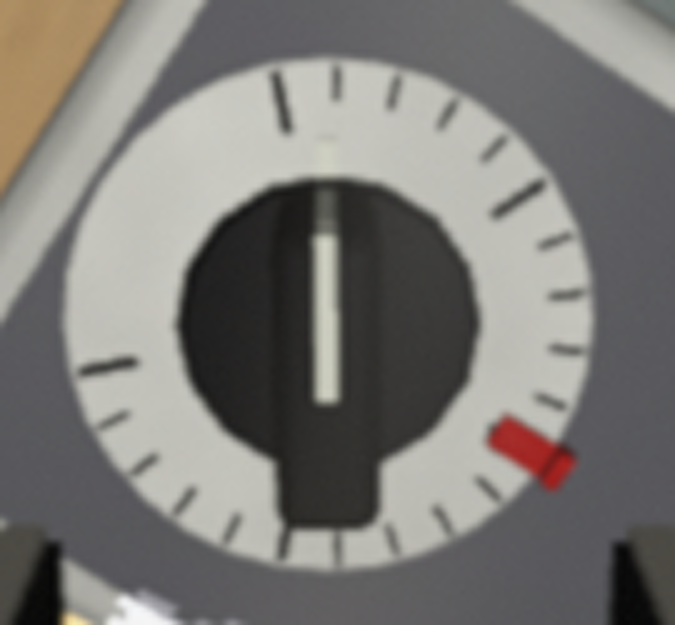

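Emit:
carry_out(rows=[[5,[0.05,-0.1,2],0],[5,[0.05,-0.1,4.5],0],[5,[0.05,-0.1,6.5],0],[5,[0.05,-0.1,8],0],[5,[0.05,-0.1,9],0],[5,[0.05,-0.1,9.6],0],[5,[0.05,-0.1,9.6],0],[5,[0.05,-0.1,9.6],0]])

```text
time: 12.9
eef_pos: [0.4456, -0.0303, 0.0752]
eef_rot: [0.0, 0.519, 0.855, 0.0]
contact_force: [-0.1, 0.1, 0.3]
finger_gap: 0.0502
```

Emit:
carry_out(rows=[[3,[0,0,0],0],[2,[0,0,0],0],[1.2,[0,0,0],0],[1.2,[0,0,0],0],[1.2,[0,0,0],0],[1.2,[0,0,0],0]], squeeze=10)

```text
time: 13.5
eef_pos: [0.4453, -0.0303, 0.0747]
eef_rot: [0.0, 0.519, 0.855, 0.0]
contact_force: [1.8, 0.8, 1.1]
finger_gap: 0.014
```

Emit:
carry_out(rows=[[1.2,[0,0,0],4],[1.2,[0,0,0],10],[1.2,[0,0,0],16],[1.2,[0,0,0],22],[1.2,[0,0,0],28],[1.2,[0,0,0],34],[1.2,[0,0,0],40],[1.2,[0,0,0],46],[1.2,[0,0,0],52],[1.2,[0,0,0],58],[1.2,[0,0,0],60],[1.2,[0,0,0],60]])

```text
time: 14.7
eef_pos: [0.4454, -0.0303, 0.0747]
eef_rot: [0.0, 0.877, 0.481, 0.0]
contact_force: [2.2, 2.3, 0.4]
finger_gap: 0.0138
```

Emit:
carry_out(rows=[[1.2,[0,0,0],4],[1.2,[0,0,0],10],[1.2,[0,0,0],16],[1.2,[0,0,0],22],[1.2,[0,0,0],28],[1.2,[0,0,0],34],[1.2,[0,0,0],40],[1.2,[0,0,0],46],[1.2,[0,0,0],52],[1.2,[0,0,0],57],[1.2,[0,0,0],60],[1.2,[0,0,0],60]])

```text
time: 15.9
eef_pos: [0.4455, -0.0304, 0.0747]
eef_rot: [0.0, 1.0, -0.021, 0.0]
contact_force: [2.0, -0.9, -0.7]
finger_gap: 0.0138
```

Run:
```python
from cell import robot, imaging
from h import *
import pickle
w=imaging.camera("wrist");st=robot.get_state();pickle.dump((w,st),open("w7.pkl","wb"))
cv2.imwrite("pics/k_wrist.png",w["pixels"][:,:,::-1]);print(st["eef_pos"],st["contact_force"],st["moment"],st["joint_pos"])
R=Rtool(st);print("tool x dir",np.degrees(np.arctan2(R[1,0],R[0,0])))
```

```text
[ 0.44545896 -0.03035953  0.0747152 ] [ 1.62730404  0.28419023 -0.49678222] [ 0.02705767 -0.39171856 -0.01228908] [-1.72378013e-01  4.14758439e-01  2.03623975e+00 -1.16153668e-05
  6.89861140e-01  1.43963911e+00]
tool x dir -2.361262244249422
```

View pics/k_wrist.png

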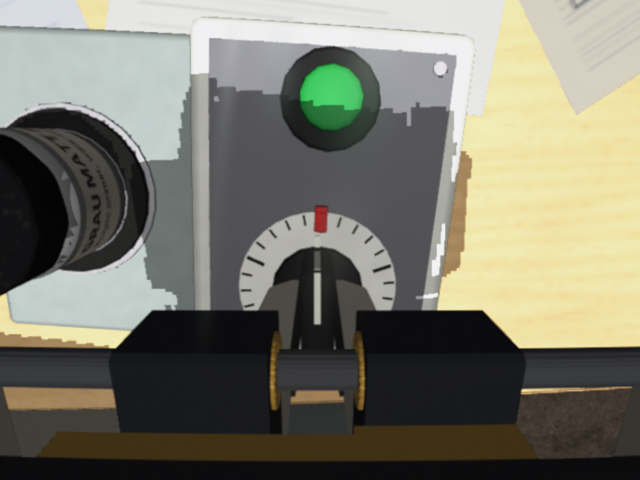

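The white line runs up the bar at column about 318 and the red mark sits just to its right at about (321,218). The remaining angle is small.

Run:
```python
from meas import *
w,st,mk=run("w7.pkl",(240,200,400,330))
im=w["pixels"];cv2.imwrite("pics/k2.png",crop(im,250,195,390,330,5)[:,:,::-1])
sub=cv2.cvtColor(im,cv2.COLOR_RGB2HSV)
m=((sub[...,2]>120)&(sub[...,1]<60)).astype(np.uint8)
mm=np.zeros_like(m);mm[272:324,308:328]=m[272:324,308:328]
k,l,s,c=cv2.connectedComponentsWithStats(mm);print(s,c)
i=1+np.argmax(s[1:,4]);p=np.argwhere(l==i)[:,::-1]
Y=onz(w,p,.0855)[:,:2].astype(np.float32);v=cv2.fitLine(Y,cv2.DIST_L2,0,.01,.01).ravel();print("line",v,np.degrees(np.arctan2(v[1],v[0])))
for ax in ((.4454,-.0303),(.4462,-.0294),(.4452,-.0301)):
    d=mk-np.array(ax);print(np.degrees(np.arctan2(d[1],d[0])),np.linalg.norm(d))
# pointer foot mark on scale? scale circle from edge pts
```

```text
mark [ 0.481455   -0.03380441] n 305
[[     0      0    640    480 306844]
 [   314    273      7     51    356]] [[319.50291027 239.4320469 ]
 [316.99157303 298.07022472]]
line [ 0.9990959  -0.04251288  0.45571324 -0.03110488] -2.4365427
-5.551496602638264 0.0362249058981506
-7.1210729458530775 0.03552905499224759
-5.834038458921114 0.036443759011776405
```

View pics/k2.png

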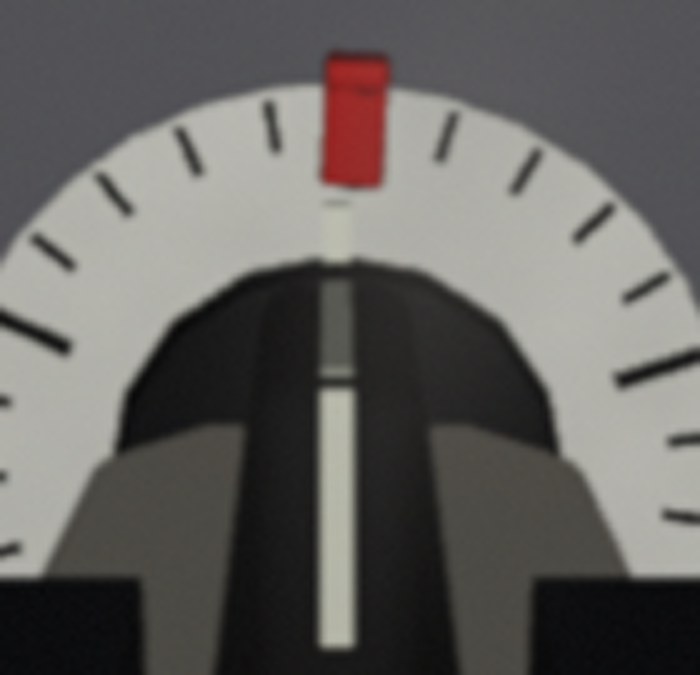

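Run:
```python
from meas import *
w,st=pickle.load(open("w7.pkl","rb"))
C=lambda u,v:[250+(u+.5)/5-.5,195+(v+.5)/5-.5]
s=onz(w,[C(337,203),C(338,255)],.053)[:,:2];m=onz(w,[C(352,183),C(356,90)],.054)[:,:2];print(s,m)
# scale circle edge
E=onz(w,[C(300,84),C(200,112),C(100,165),C(30,225),C(400,88),C(500,123),C(600,193),C(660,260)],.0515)[:,:2]
from scipy.optimize import least_squares
q=least_squares(lambda p:np.linalg.norm(E-p,axis=1)-.0385,[.445,-.03]);print("axis circ",q.x,q.fun.round(4))
for ax in (q.x,np.array([.4454,-.0303])):
    f=lambda P:np.degrees(np.arctan2(P[:,1]-ax[1],P[:,0]-ax[0]));print("ptr",f(s),np.linalg.norm(s-ax,axis=1),"mark",f(m),np.linalg.norm(m-ax,axis=1))
d=m[1]-m[0];print("tab axis dir",np.degrees(np.arctan2(d[1],d[0])))
```

```text
[[ 0.47331038 -0.03187218]
 [ 0.46830744 -0.03174832]] [[ 0.47539041 -0.03334378]
 [ 0.4840478  -0.03406685]]
axis circ [ 0.44529442 -0.03017767] [ 0.0006 -0.0002 -0.0004 -0.0003  0.0006  0.0001 -0.0004 -0.0004]
ptr [-3.46124568 -3.90439233] [0.02806715 0.02306656] mark [-6.00543883 -5.73084155] [0.03026207 0.03894804]
ptr [-3.22404926 -3.61769685] [0.02795462 0.02295318] mark [-5.7952052  -5.56680609] [0.03014448 0.03883094]
tab axis dir -4.774271031796619
```

Emit:
carry_out(rows=[[1.2,[0,0,0],1.5],[1.2,[0,0,0],2.5],[1.2,[0,0,0],2.5],[1.2,[0,0,0],2.5]])

```text
time: 16.35
eef_pos: [0.4454, -0.0304, 0.0747]
eef_rot: [0.0, 0.999, -0.043, 0.0]
contact_force: [4.6, -1.0, -1.2]
finger_gap: 0.014
```

Emit:
carry_out(rows=[[1.8,[0,0,0],0],[2.6,[0,0,0],0],[3.4,[0,0,0],0],[4,[0,0,0],0],[4,[0,0,0],0],[4,[0,0,-1.5],0],[4,[0,0,-4],0],[4,[0,0,-7],0],[4,[0,0,-9.5],0],[4,[0,0,-9.5],0],[4,[0,0,-9.5],0]])

```text
time: 17.45
eef_pos: [0.4451, -0.0303, 0.1695]
eef_rot: [0.0, 0.999, -0.043, 0.0]
contact_force: [-0.4, -0.3, -1.0]
finger_gap: 0.04
```

Run:
```python
from cell import robot, imaging
from meas import *
w=imaging.camera("wrist");st=robot.get_state();pickle.dump((w,st),open("w8.pkl","wb"))
cv2.imwrite("pics/l_wrist.png",w["pixels"][:,:,::-1]);print(st["eef_pos"],st["contact_force"])
cv2.imwrite("pics/l2.png",crop(w["pixels"],250,165,390,305,5)[:,:,::-1])
R=Rtool(st);print("tool x dir",np.degrees(np.arctan2(R[1,0],R[0,0])))
```

```text
[ 0.44467588 -0.03018129  0.16889719] [-0.46271799  0.76339084 -0.29959824]
tool x dir -4.978985390254212
```

View pics/l_wrist.png

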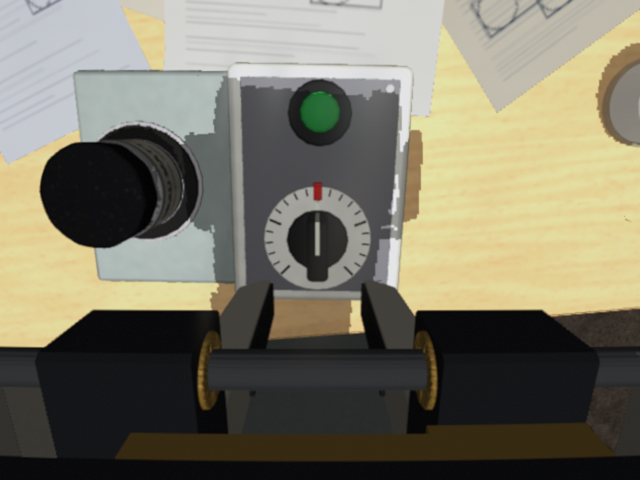

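View pics/l2.png

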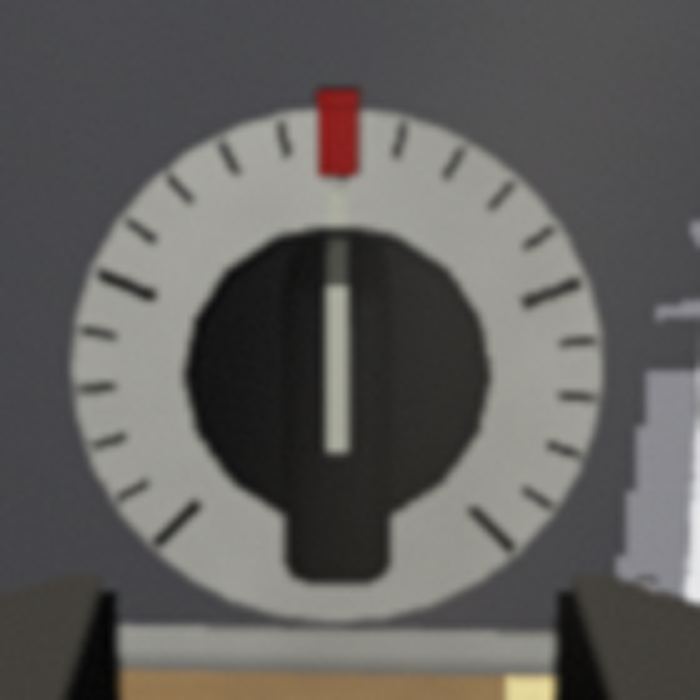

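The pointer line (crop column 337) and the red mark (about 338) now coincide. I check the angle numerically and measure the button's height.

Run:
```python
from meas import *
w,st,mk=run("w8.pkl",(260,175,380,300))
im=w["pixels"];hsv=cv2.cvtColor(im,cv2.COLOR_RGB2HSV);x0,y0,x1,y1=258,180,378,298
sub=hsv[y0:y1,x0:x1];m=((sub[...,2]>120)&(sub[...,1]<60)).astype(np.uint8)
k,l,s,c=cv2.connectedComponentsWithStats(m)
for i in range(1,k):
    if s[i,4]>60: print(s[i])
    p=np.argwhere(l==i)[:,::-1]
    if s[i,4]>3000:
        X=onz(w,cv2.convexHull(p.astype(np.int32)).reshape(-1,2)+[x0,y0],.0515)[:,:2];q=np.linalg.lstsq(np.c_[2*X,np.ones(len(X))],(X**2).sum(1),rcond=None)[0];ax=q[:2]
        d=mk-ax;print("axis",ax,np.sqrt(q[2]+ax@ax),"mark",np.degrees(np.arctan2(d[1],d[0])))
    elif 60<s[i,4]<300 and s[i,3]>20:
        v=cv2.fitLine(onz(w,p+[x0,y0],.0855)[:,:2].astype(np.float32),cv2.DIST_L2,0,.01,.01).ravel();print("line",np.degrees(np.arctan2(v[1],v[0])),v)
g=cv2.inRange(hsv,(45,120,50),(80,255,255));
R=[]
for f in ("w1","w5","w7","w8"):
    W,S=pickle.load(open(f+".pkl","rb"));h=cv2.cvtColor(W["pixels"],cv2.COLOR_RGB2HSV);g=cv2.inRange(h,(45,120,40),(80,255,255))
    k,l,s,c=cv2.connectedComponentsWithStats(g);i=1+np.argmax(s[1:,4]);o,v=ray(W,[c[i]]);R.append((o,v[0]));print(f,c[i],s[i])
b,e=tri(R);print("button",b,e)
print(Rtool(st).T@(b-st["eef_pos"]))
```

```text
mark [ 0.48130309 -0.03377323] n 125
[   6    7  106  102 4857]
axis [ 0.44620574 -0.03062571] 0.03807159796105439 mark -5.124560249433262
[ 57  42   5  33 152]
line -4.2634974 [ 0.9972327  -0.07434341  0.45530763 -0.03137901]
[ 16 110  87   8 595]
w1 [384.98669202 286.06273764] [372 274  27  25 526]
w5 [370.24956672 272.80069324] [357 259  28  28 577]
w7 [330.55350877  96.78654971] [ 299   63   65   68 3420]
w8 [319.22977099 111.62900763] [ 300   91   40   42 1310]
button [ 0.5321924  -0.03967589  0.06827744] [0.00023121678290362896, 7.581810518516427e-05, 6.44270566644394e-05, 0.0001379265930554598]
[0.08811456 0.00187344 0.1005283 ]
```

Run:
```python
from h import *
import pickle
for f,r0,r1 in (("w7",274,322),("w8",224,254)):
    w,st=pickle.load(open(f+".pkl","rb"));G=w["pixels"].astype(float).mean(2)
    P=[]
    for y in range(r0,r1):
        a=G[y,309:327];a=np.clip(a-np.percentile(a,50)-8,0,None);P.append([(a*np.arange(309,327)).sum()/a.sum(),y])
    P=np.array(P);Y=onz(w,P,.0855)[:,:2].astype(np.float32);v=cv2.fitLine(Y,cv2.DIST_L2,0,.01,.01).ravel()
    R=Rtool(st);print(f,P[[0,-1]],np.degrees(np.arctan2(v[1],v[0])),np.degrees(np.arctan2(R[1,0],R[0,0])),v[2:])
    im=w["pixels"].astype(float);red=np.clip(im[...,0]-im[...,1]-40,0,None)[170:250,290:350];ys,xs=np.mgrid[170:250,290:350]
    print("red centroid",(red*xs).sum()/red.sum(),(red*ys).sum()/red.sum())
```

```text
w7 [[316.90047501 274.        ]
 [316.91404747 321.        ]] -2.4871018 -2.361262244249422 [ 0.45596465 -0.03108284]
red centroid 320.3073104936606 218.7279741030483
w8 [[316.9174928  224.        ]
 [316.99155021 253.        ]] -4.9080877 -4.978985390254212 [ 0.45532286 -0.03144296]
red centroid 317.11155709342563 190.83570934256056
```

Pointer and mark agree to within about 0.2°. Next I close the fingers and go over the button.

Emit:
carry_out(rows=[[3,[2,0,0],0],[2,[5,0.1,0],0],[1,[7.5,0.1,0],0],[0,[8.8,0.15,1],0],[0,[8.8,0.15,3],0],[0,[8.8,0.15,5],0],[0,[8.8,0.15,7],0],[0,[8.8,0.15,7.8],0],[0,[8.8,0.15,7.8],0],[0,[8.8,0.15,7.8],0]])

```text
time: 18.5
eef_pos: [0.5328, -0.0394, 0.0918]
eef_rot: [-0.0, 0.999, -0.043, -0.0]
contact_force: [-0.6, 0.1, 0.1]
finger_gap: 0.0009
```

Run:
```python
from cell import robot, imaging
from meas import *
w=imaging.camera("wrist");sc=imaging.camera("scene");st=robot.get_state()
cv2.imwrite("pics/m_wrist.png",w["pixels"][:,:,::-1]);print(st["eef_pos"],st["contact_force"],st["finger_gap"])
cv2.imwrite("pics/m_scene.png",crop(sc["pixels"],250,220,370,320,6)[:,:,::-1])
```

```text
[ 0.53313573 -0.03948864  0.0923875 ] [ 0.05408036 -0.10801563 -0.03439028] 0.0010129621414279653
```

View pics/m_wrist.png

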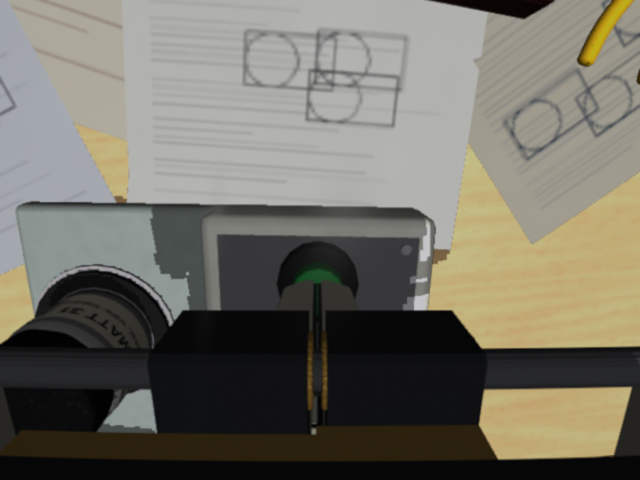

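View pics/m_scene.png

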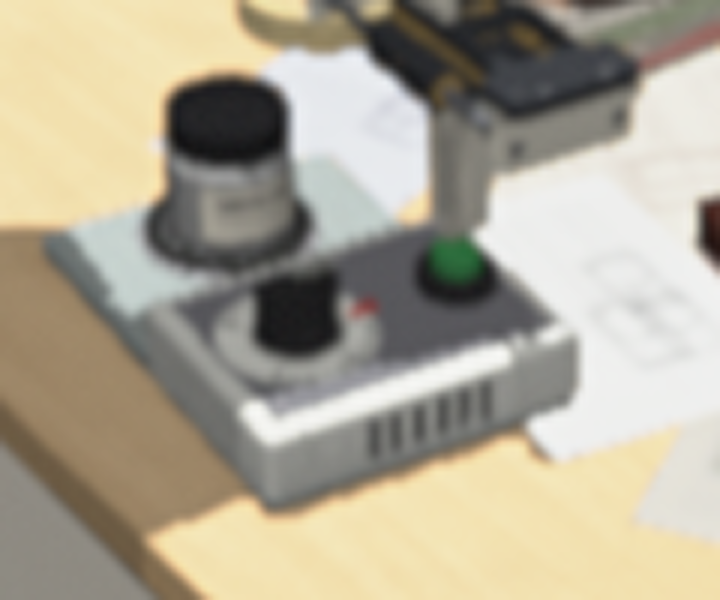

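The closed fingertips are centred over the button. I press down in small steps, watching the force.

Emit:
carry_out(rows=[[0,[0,0,0.5],0],[0,[0,0,0.8],0],[0,[0,0,1],0],[0,[0,0,1],0]])

```text
time: 19.0
eef_pos: [0.5327, -0.0394, 0.0816]
eef_rot: [-0.0, 0.999, -0.043, 0.0]
contact_force: [0.4, 0.8, 2.0]
finger_gap: 0.0008
```

Emit:
carry_out(rows=[[0,[0,0,0.2],0],[0,[0,0,0.2],0]])

```text
time: 19.2
eef_pos: [0.5328, -0.0394, 0.0796]
eef_rot: [0.0, 0.999, -0.043, 0.0]
contact_force: [-1.2, -0.0, 3.2]
finger_gap: 0.0007
```

Emit:
carry_out(rows=[[0,[0,0,0.2],0],[0,[0,0,0.2],0]])

```text
time: 19.4
eef_pos: [0.5328, -0.0394, 0.0776]
eef_rot: [0.0, 0.999, -0.043, 0.0]
contact_force: [-0.7, 0.1, 4.6]
finger_gap: -0.0001
```

Emit:
carry_out(rows=[[0,[0,0,0.1],0],[0,[0,0,0.1],0]])

```text
time: 19.6
eef_pos: [0.5328, -0.0394, 0.0772]
eef_rot: [0.0, 0.999, -0.043, 0.0]
contact_force: [-2.9, -0.8, 10.4]
finger_gap: 0.0003
```

Emit:
carry_out(rows=[[0,[0,0,0.1],0],[0,[0,0,0.1],0]])

```text
time: 19.8
eef_pos: [0.5329, -0.0394, 0.077]
eef_rot: [0.0, 0.999, -0.043, 0.0]
contact_force: [-6.8, 1.2, 22.3]
finger_gap: 0.0002
```

The end stop came at TCP z ≈ 0.077. The force rose linearly to about 5 N and then stiffly to 22 N, so the button is fully in. Retract, then check.

Emit:
carry_out(rows=[[0,[0,0,-0.3],0],[0,[0,0,-1],0],[0,[0,0,-3],0],[0,[0,0,-6],0],[0,[0,0,-9],0],[0,[-3,0,-9.5],0],[0,[-6,0,-9.5],0],[0,[-8,0,-9.5],0],[2,[-8.8,0,-9.5],0],[4,[-8.8,0,-9.5],0],[4,[-8.8,0,-9.5],0],[4,[-8.8,0,-9.5],0]])

```text
time: 21.0
eef_pos: [0.4459, -0.0319, 0.1706]
eef_rot: [0.0, 0.999, -0.043, 0.0]
contact_force: [0.8, -0.1, 0.4]
finger_gap: 0.0283
```

Run:
```python
from cell import robot, imaging
from meas import *
w=imaging.camera("wrist");sc=imaging.camera("scene");t=imaging.camera("top");st=robot.get_state();pickle.dump((w,st),open("w9.pkl","wb"))
print(st["eef_pos"],st["contact_force"],st["time"])
a=crop(sc["pixels"],220,180,400,330,2.2);b=cv2.resize(w["pixels"],(440,330));b=b[:330]
cv2.imwrite("pics/n_both.png",np.hstack([a[:330,:,::-1],b[:,:340,::-1]]))
cv2.imwrite("pics/n2.png",crop(w["pixels"],250,80,390,305,2.6)[:,:,::-1])
cv2.imwrite("pics/n_top.png",t["pixels"][:,:,::-1])
G=w["pixels"].astype(float).mean(2);P=[]
for y in range(224,252):
    a=G[y,309:327];a=np.clip(a-np.percentile(a,50)-8,0,None);P.append((a*np.arange(309,327)).sum()/a.sum())
im=w["pixels"].astype(float);red=np.clip(im[...,0]-im[...,1]-40,0,None)[170:250,290:350];ys,xs=np.mgrid[170:250,290:350]
print(P[0],P[-1],"red",(red*xs).sum()/red.sum(),(red*ys).sum()/red.sum())
hsv=cv2.cvtColor(w["pixels"],cv2.COLOR_RGB2HSV);g=cv2.inRange(hsv,(45,120,40),(80,255,255));k,l,s,c=cv2.connectedComponentsWithStats(g);i=1+np.argmax(s[1:,4]);print("button",c[i],onz(w,[c[i]],.07))
```

```text
[ 0.44544653 -0.03182553  0.17049818] [-0.06673698  0.2869307  -0.98313267] 21.15
314.56861457649376 314.6727775856105 red 314.8282773564464 191.87716684723728
button [316.74173713 113.32820907] [[ 0.53218214 -0.03959623  0.07      ]]
```

View pics/n_both.png

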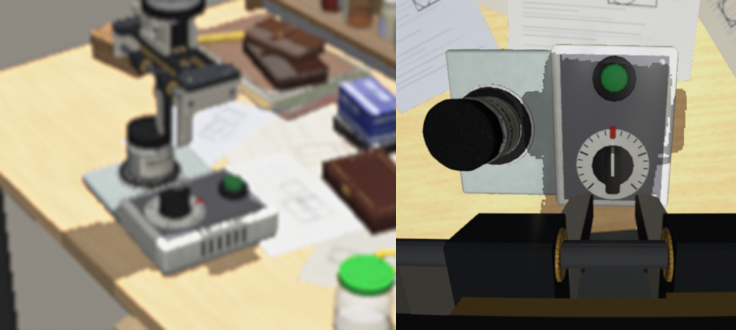

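View pics/n2.png

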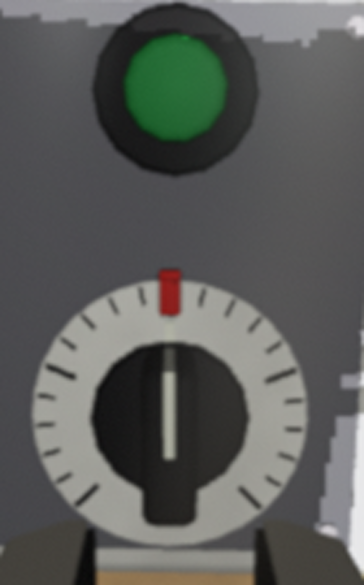

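View pics/n_top.png

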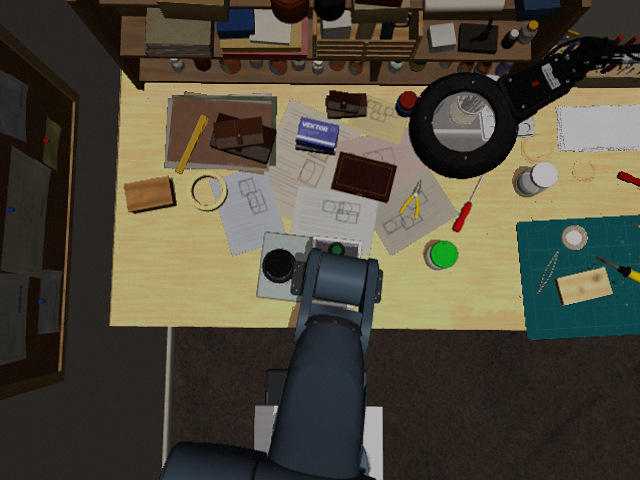

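The checks after the press show the jar upright on the plate at top-view pixel (278,265) and the pointer line in line with the red mark. The button is back out, the other things are where they were, and the gripper is clear. Handing in.

Run:
```python
from cell import robot
print(robot.job_done())
```

```text
the job is handed in; nothing more can be done
None
```

The job is handed in, done in the order asked and with about 21 s on the clock; no verdict was reported.

- **Jar:** it was set down on the plate with contact at about 5 N, then released. The last pictures show it upright and near the middle of the plate, with roughly 10 mm of margin all round.
- **Dial:** it was gripped across the bar and turned clockwise by about 122.5°. The pointer line and the red mark agree to about 0.2° in the two wrist views taken after letting go, one before and one after the button press. The mark did not move.
- **Button:** it was pressed with closed fingers over about 6 mm. The force rose steadily to about 5 N, then stiffly to 22 N at the end stop, so it went fully in. The spring-back was judged from the last picture only: the button top lies where it did before the press, to under 1 mm sideways, but its height was not re-measured.
- **Bystanders:** the green jar, pliers, screwdriver, tape and wooden box are where they were in the last top view. The gripper was clear of everything at hand-in.

**Disagreements:**
- Heights measured from two views were rough: cap top 60 mm against the 70 mm stated, plate 18–24 mm against 26 mm. The plate's real height was confirmed by contact.
- The two button height measurements gave 68 and 72 mm. The fingertips met it at about 72 mm.
- An early fit of the pointer line was 0.7° off the later one; the finer fit settled it.

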